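Take the used-up bottle out of the reagent carousel

TASK

The red-capped bottle in the reagent carousel is used up. Turn the carousel (the black knob on top turns it) the shorter way round until that bottle stands in the middle of the open loading window and leave the carousel there; then lift the bottle out, keep it upright and set it down gently, standing, in the steel tray with the other empties. Do not knock over or push away anything else.

Things in the scene. Friction and masses are not known exactly. Their poses are not given: they have to be found in the camera images.
- carousel: fixed white round housing of the reagent carousel, 300 mm across, under a clear hood (flat clear roof, top at 144 mm); origin on its axis at bench level, z up. Eight bottles stand in a ring under the hood, 112 mm from the axis, 86 mm apart, and come out only through the window on its -y side. White control head at the back: 150 mm wide, 110 mm high, to 200 mm from the axis on +y
- window (a point): centre of the loading window: 112 mm from the axis in the housing's -y direction, 140 mm above the bench; frame parallel to the housing's. The window is a 45-degree sector cut out of the hood's roof and clear side wall, from 46 mm radius outward, 92 mm wide at the bottles; below it the white wall still stands 60 mm high
- rotor (a joint): how far, in rad, knob and bottles (they turn together) have been turned since the start, where it reads 0; grows anticlockwise seen from above. No stops: turns endlessly both ways. At the start the red-capped bottle stands 0.8 to 3.14 rad from the window, to either side. About 0.08 N m of friction; stays where it is left
- knob (a point): black wing knob on the axis, above the hood; this point is on the axis at grip height, 173 mm above the bench. The wing is a bar 64 mm long (this frame's y), 15 mm thick, from 152 to 180 mm high, on a round foot of 27 mm radius; turns with the rotor. A white line on its -y end points to the red-capped bottle
- pocket (a point): floor of the well (pocket) in which the red-capped bottle stands, at its centre, 40 mm above the bench; turns with the rotor. The well is a grey tube 42 mm deep, 38 mm bore, 44 mm outside, open at the top
- spent: used-up bottle: white, 34 mm diameter, 88 mm high, red cap 33 mm diameter from 57 mm up to the top; 25 to 50 g; origin at the centre of its underside, z up its axis. Starts standing loose in its pocket in the carousel; the other seven bottles there (white, blue, green caps) are clipped in and stay
- tray: fixed low steel tray for the empties, 220 mm (its x) by 150 mm (its y) outside, rim 22 mm high, walls and floor 3 mm; origin at the centre of its underside
- empty1: empty bottle with a grey cap standing in the tray, same size as the used-up one; origin at the centre of its underside
- empty2: second empty bottle with a grey cap standing in the tray, same size; origin at the centre of its underside
- amber: loose amber bottle, 62 mm diameter, 165 mm high; origin at the centre of its underside. Leave it alone
- forceps_pot: loose blue pot with steel forceps sticking out, 60 mm diameter, 128 mm high with the forceps; origin at the centre of its underside. Leave it alone

How it is judged (in metres and radians):
On the way:
1. the carousel is turned until the red-capped bottle's pocket is in the middle of the window (within 14 mm) with the bottle in it, nearly still (horizontal distance between pocket and window below 0.014 m and distance between spent and pocket below 0.012 m and velocity of joint rotor between -0.2 and 0.2 rad/s), for 0.2 s.
At the end, for the whole second after the job is handed in: The carousel still has the red-capped bottle's pocket in the middle of the window (within 17 mm); the bottle stands upright (within 0.1 rad) and at rest on the floor of the steel tray, released; the two other empties and the bystanders stand upright (horizontal distance between pocket and window below 0.017 m and x of spent in the frame of tray between -0.094 and 0.094 m and y of spent in the frame of tray between -0.059 and 0.059 m and z of spent in the frame of tray between -0.002 and 0.008 m and angle between each of spent, amber, forceps_pot, empty1, empty2's own z axis and vertical below 0.1 rad and linear speed of spent below 0.02 m/s); the robot touches nothing.
It fails at once if the carousel is turned the longer way: the pocket passes the side opposite the window (a start within about 20 degrees of opposite may go either way) (horizontal distance between pocket and window above 0.2237 m and distance of pocket from where it was at the start of the episode above 0.05 m).
It fails at once if the used-up bottle is tipped by more than 0.5 rad (angle between spent's own z axis and vertical above 0.5 rad).
It fails at once if the used-up bottle is dropped or thrown (faster than 0.55 m/s while not held) (contact force between spent and the fingers below 0.1 N and linear speed of spent above 0.55 m/s).
It fails at once if another loose thing is pushed by more than 20 mm or tipped (distance of any of amber, forceps_pot, empty1, empty2 from where it was at the start of the episode above 0.02 m or angle between any of amber, forceps_pot, empty1, empty2's own z axis and vertical above 0.35 rad).
It also fails if it takes over 72 s, if anything falls off the work surface, if the arm or the gripper's body presses on something with over 40 N, if the wrist force passes 120 N, or if a joint passes its speed limit or range.

ROBOT

A 7-joint arm with a two-finger parallel gripper is mounted at the origin on the work surface. World frame = base frame: x ahead of the robot, y to its left, z up, the work surface at z = 0. Lengths are in m, angles in degrees, forces in N, time in s.
With the tool pointing down it reaches from about 0.425 to 0.875 m from the base axis. Payload 9.9 kg.
Tool frame: the origin (TCP) lies between the finger pads; the fingertips stand 11 mm ahead of it and the grasp point (between the pads) lies 8 mm behind it; z points along the fingers, y is the line along which they close (so a half turn about z gives the same grasp; the last joint's range is limited). The gripper opens to 85 mm and grips with 20 to 120 N. Pads are 22 mm wide; open, the fingers measure 114 mm over their backs; the gripper's body (76 mm by 85 mm) begins 54 mm behind the grasp point. The pads swing forward as they close: fully open they stand 13 mm farther back than shut.
Start: joints at [-75.218, 32.985, 1.427, 82.34, -0.859, 64.687, -3.237], TCP at [0.226, 0.636, 0.242] pointing down, gripper open.
Joint ranges: [-157.87, 157.87], [-19.46, 123.44], [-87.15, 90], [11.01, 140.99], [-62.26, 242.26], [9.8, 113.94], [-161.44, 161.44]. Speed limits (degrees/s): [127.2, 127.2, 172.46, 172.46, 180, 180, 180].

INTERFACE

Orientations are given as [roll, pitch, yaw] about the fixed x, y, z axes, in that order (R = Rz(yaw) Ry(pitch) Rx(roll)).
In Python, from workcell import observe, capture, job_done gives the robot as it stands.
- The arm moves only by the shell command python3 -m inch 'ROWS' [FORCE]. ROWS is JSON, one flat list of numbers, 7 for each row, row after row: the turn, a rotation vector about the tool's x, y, z in rad, then the shift along the tool's x, y, z in mm, then the gripper command: -1 is fully open, 1 is shut, values between are in proportion. In form: [ax, ay, az, dx, dy, dz, hand, ax, ay, az, dx, dy, dz, hand, ...]. A call has 1 to 8 rows; each row is the pose to reach, as a shift and turn from the pose commanded when the call began, along the tool's axes at that moment; what a row does not reach only later rows make up. A row lasts 1/10 s, in which the tool goes at most 50 mm and 8.59 degrees, less where a joint would pass 70% of its speed; a pose out of reach is approached as far as the arm can. A call with a gripper value outside its range is refused whole. The fingers move at their own pace and stop on an object; FORCE is the grip in N (left out, the last holds). Time passes only in rows, so rows that repeat a pose let the fingers close. It gives the time, the measured TCP pose, the force and the opening at its end, in the units of the state.
- observe(): the state, without advancing time (a new reading comes with each control period).
- capture(name): name is "scene" or "top" or "wrist"; returns a dict with "img" (384x512x3 uint8, blue, green, red), "fov_y" (degrees; the focal length in pixels is half the picture's height over the tangent of half this angle, whatever the lens; pixels are square), "cx", "cy" (the principal point, pixels), "extrinsics" (4x4, takes a point from world to camera coordinates). Camera axes: x right, y down, z forward; pixel columns grow to the right and rows downward; lengths in m; the calibration is good to about 2 mm. The wrist camera is an equidistant fisheye: a pixel r from the principal point sees the ray r / f radians off the axis. A picture is of the moment at which its call begins. There is no depth.
- job_done(): hands the job in, once; it reports no verdict.
The state is a dict: "time": time; "q": joint angles; "qd": joint speeds; "effort": joint torques, N m; "tcp_pos": TCP position; "tcp_rot": TCP orientation; "contact_force": force on the tool from outside, world axes, zero at the start; "wrist_torque": the same for the moment, N m; "finger_gap": finger opening in m.
Only numpy, scipy, OpenCV 4.12 (cv2) and the standard library are available. Lean on these libraries where they do the work, as an engineer would, in place of code of your own. Each camera call takes 0.05 s, during which the arm holds its last target. There are 200 camera calls.

## Working session

There is one attempt and no reset: what is moved stays moved. The work goes in short steps, Python scripts to look and compute and a shell command to move; the robot and the scene stay as the last step left them, time stands still between calls to the robot, and variables do not carry over. Pictures are saved under pics/ and viewed, on a budget of 10 in all, crops included, one or two more only if the job needs it, and the job is handed in when it is done.

```bash
mkdir -p pics; ls
cat > h.py <<'E'
import numpy as np,cv2
from workcell import observe,capture,job_done
def ray(c,u,v,fish=False):
    f=192/np.tan(np.radians(c["fov_y"])/2); E=np.array(c["extrinsics"])
    a=np.array([(u-c["cx"])/f,(v-c["cy"])/f])
    if fish:
        r=np.hypot(*a); d=np.r_[a/r*np.sin(r) if r>0 else a,np.cos(r)]
    else: d=np.r_[a,1]
    R,t=E[:3,:3],E[:3,3]
    return -R.T@t,R.T@d
def onz(c,u,v,z,fish=False):
    o,d=ray(c,u,v,fish); return o+d*(z-o[2])/d[2]
def proj(c,p):
    f=192/np.tan(np.radians(c["fov_y"])/2); E=np.array(c["extrinsics"])
    q=E[:3,:3]@p+E[:3,3]; return f*q[0]/q[2]+c["cx"],f*q[1]/q[2]+c["cy"]
E
python3 - <<'E'
from h import *
for n in("scene","top"):
    c=capture(n); cv2.imwrite(f"pics/{n}0.png",c["img"]); np.save(n,c,allow_pickle=True)
    E=np.array(c["extrinsics"]);print(n,c["fov_y"],c["cx"],c["cy"],-E[:3,:3].T@E[:3,3],E[:3,:3].round(2).tolist())
o=observe();print(o)
E
```

```text
pics
scene 44.69110114129127 248.78715087855505 183.98286708671773 [ 1.06246024 -0.30293667  0.87486461] [[0.49, 0.87, -0.0], [0.68, -0.39, -0.62], [-0.54, 0.31, -0.78]]
top 44.377815387318165 251.33665430777177 182.6022039928767 [ 0.42142342 -0.00435913  1.31882412] [[-0.03, -1.0, -0.0], [-1.0, 0.03, -0.08], [0.08, -0.0, -1.0]]
{'time': 0.1, 'q': array([-75.21834964,  33.02723355,   1.42307457,  82.38210529,
        -0.85920933,  64.68811225,  -3.23840547]), 'qd': array([-0.00370977, -0.06333589,  0.11031852, -0.0905478 ,  0.09175258,
        0.10172546, -0.03342275]), 'effort': array([ 5.64239075e-03, -7.67307901e+01,  2.25760907e+00, -2.86607176e+01,
        1.58560602e-02,  8.65719630e-03, -3.67564360e-05]), 'tcp_pos': array([0.22609502, 0.63557858, 0.24153283]), 'tcp_rot': array([-1.79913223e+02,  4.32539309e-03,  1.60418202e+02]), 'contact_force': array([-0.3268308 , -0.41335492, -0.63360816]), 'wrist_torque': array([ 0.00201659, -0.04101896, -0.01019016]), 'finger_gap': 0.08575278794972564}
```

View pics/top0.png

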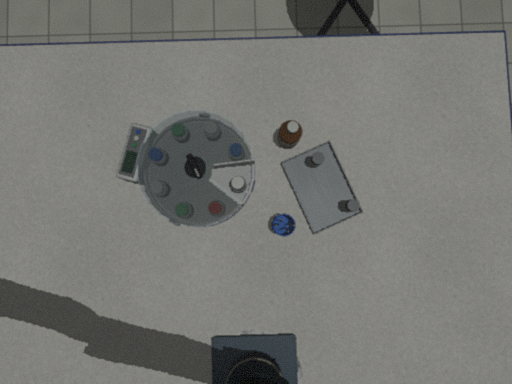

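View pics/scene0.png

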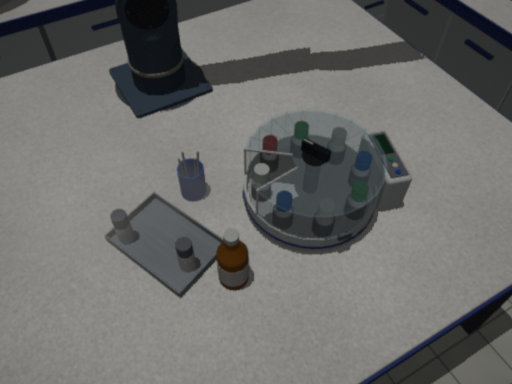

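The top view shows the red cap at about (216,208), the knob at (195,167) and the window around (235,183). The window holds a white-capped bottle. The tray is at about (320,187), with empties at (314,159) and (347,206). The amber bottle is at (290,133) and the pot at (283,225). The scene view agrees with this.

Run:
```python
from h import *
c=np.load("top.npy",allow_pickle=True).item();im=c["img"]
crop=im[95:245,110:380]
cv2.imwrite("pics/crop.png",cv2.resize(cv2.convertScaleAbs(crop[:, :160],alpha=1.5),None,fx=4.0,fy=4.0,interpolation=cv2.INTER_CUBIC)[:600])
hsv=cv2.cvtColor(im,cv2.COLOR_BGR2HSV)
def blobs(m,name,z):
    n,l,s,ce=cv2.connectedComponentsWithStats(m.astype(np.uint8))
    for i in range(1,n):
        if s[i,4]>40 and 110<ce[i][0]<380 and 90<ce[i][1]<250: print(name,s[i,4],ce[i].round(1),onz(c,*ce[i],z)[:2].round(4))
H,S,V=hsv[...,0],hsv[...,1],hsv[...,2]
blobs((S>90)&((H<6)|(H>174))&(V>50),"red",.128)
blobs((S>80)&(H>35)&(H<85),"green",.128)
blobs((S>90)&(H>100)&(H<130),"blue",.128)
blobs((V<40),"dark",.18)
```

```text
red 46 [214.3 206.7] [0.4639 0.0889]
blue 96 [235.1 149.3] [0.609  0.0327]
blue 125 [155.2 153.9] [0.6028 0.2368]
blue 348 [282.6 224.4] [ 0.4144 -0.0821]
dark 273 [193.9 165.9] [0.5629 0.1324]
```

View pics/crop.png

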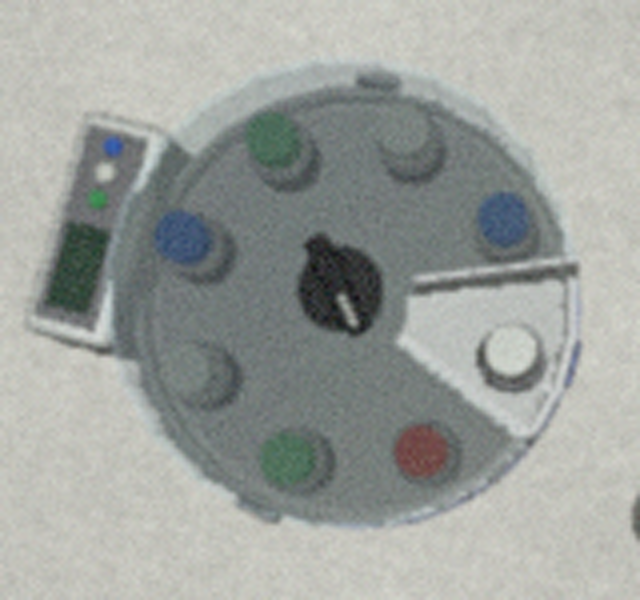

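Run:
```python
from h import *
c=np.load("top.npy",allow_pickle=True).item()
P=lambda u,v,z:onz(c,u/4+110-.375,v/4+95-.375,z)[:2]
caps=np.array([P(u,v,.128) for u,v in [(421,451),(290,459),(198,372),(182,237),(272,139),(406,127),(503,219),(510,351)]])
ctr=caps.mean(0);print("ctr",ctr.round(4),np.hypot(*(caps-ctr).T).round(4))
an=np.degrees(np.unwrap(np.arctan2(*(caps-ctr).T[::-1])));print("angs",an.round(1),"red fit",(an+45*np.arange(8)).mean() if an[1]<an[0] else (an-45*np.arange(8)).mean())
A=lambda d:np.degrees(np.arctan2(d[1],d[0]))
print("knob",P(341,289,.16),"line dir",A(P(355,327,.18)-P(339,295,.18)), "wing", A(P(355,327,.18)-P(318,240,.18)))
o1,o2,i1,i2=[P(*x,.11) for x in [(90,112),(32,326),(165,137),(107,350)]]
print("head outer",o1,o2,"to ctr",A(ctr-(o1+o2)/2),"normal",A(o1-o2)-90, "side",A(i1-o1),A(i2-o2))
e=[P(*x,.144) for x in [(412,285),(578,266),(400,340),(528,438)]]
print("win edges",A(e[1]-e[0]),A(e[3]-e[2]),[ (np.hypot(*(x-ctr)).round(3),A(x-ctr).round(1)) for x in e])
im=c["img"]; 
Q=lambda u,v,z:onz(c,u,v,z)[:2].round(4)
t=[Q(*x,.022) for x in [(281,162),(330,142),(361,211),(313,234)]];print("tray",t,np.mean(t,0))
print("empties",Q(319,157,.088),Q(344,205,.088))
big=cv2.resize(cv2.convertScaleAbs(im[115:245,260:375],alpha=1.5),None,fx=4.5,fy=4.5,interpolation=cv2.INTER_CUBIC)
cv2.imwrite("pics/crop2.png",big)
```

```text
ctr [0.5636 0.132 ] [0.1106 0.1109 0.1069 0.1122 0.1114 0.1135 0.1097 0.1096]
angs [-156.3 -200.3 -243.8 -290.6 -335.2 -380.3 -425.7 -471.1] red fit -155.40153028041144
knob [0.56277148 0.13244912] line dir -154.7294343946485 wing -158.21884728510773
head outer [0.68955174 0.29970332] [0.55051171 0.33808466] to ctr -106.81409657977034 normal -105.43191610682578 side -110.1874891529545 -109.3190490430156
win edges -85.05068056759548 -129.01727269781426 [(np.float64(0.042), np.float64(-86.7)), (np.float64(0.147), np.float64(-85.5)), (np.float64(0.047), np.float64(-133.3)), (np.float64(0.148), np.float64(-130.4))]
tray [array([ 0.5864, -0.0904]), array([ 0.6386, -0.2287]), array([ 0.4445, -0.3058]), array([ 0.3854, -0.1713])] [ 0.513725 -0.19905 ]
empties [ 0.5885 -0.1866] [ 0.4602 -0.2468]
```

View pics/crop2.png

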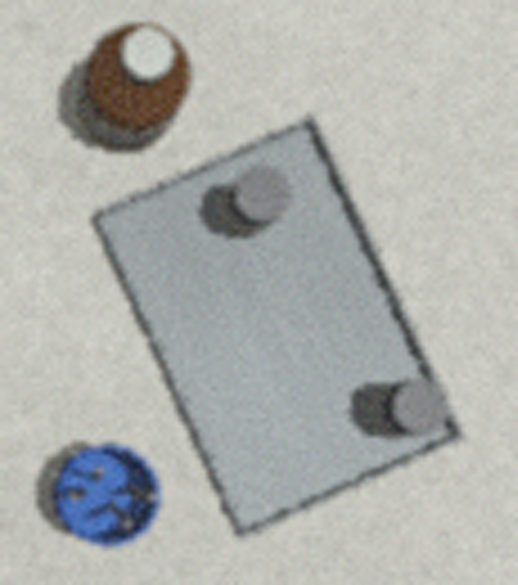

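The knob is at (0.563,0.132). The red bottle sits at −155.4° and the window at about −107°, so I need to turn it about +48° anticlockwise. I'll move above the knob first.

```bash
cat > go.py <<'E'
import sys; from h import *; from scipy.spatial.transform import Rotation as Ro
# go.py x y z yaw : shift (mm) and turn (rad) in tool axes
x,y,z,yaw=map(float,sys.argv[1:5]); o=observe()
R=Ro.from_euler('xyz',o["tcp_rot"],degrees=True); T=Ro.from_euler('xyz',[180,0,yaw],degrees=True)
print("t",o["time"],"pos",o["tcp_pos"].round(4),"rot",o["tcp_rot"].round(2),"q7",o["q"][6].round(1),"F",o["contact_force"].round(1),"gap",o["finger_gap"].round(4))
print("turn",(R.inv()*T).as_rotvec().round(3),"shift",(R.inv().apply(np.array([x,y,z])-o["tcp_pos"])*1000).round(1))
E
python3 -m inch '[0,0,1.0,-250,-190,0,-1, 0,0,1.0,-250,-190,0,-1, 0,0,1.0,-250,-190,0,-1, 0,0,1.0,-250,-190,0,-1, 0,0,1.0,-250,-190,0,-1, 0,0,1.0,-250,-190,0,-1, 0,0,1.0,-250,-190,0,-1, 0,0,1.0,-250,-190,0,-1]' 30
python3 go.py .563 .132 .225 24.6
```

```text
time: 0.9
tcp_pos: [0.3998, 0.3703, 0.2424]
tcp_rot: [180.0, 0.1, 102.7]
contact_force: [-1.0, 0.3, -0.0]
finger_gap: 0.0852Traceback (most recent call last):
  File "go.py", line 5, in <module>
    print("t",o["time"],"pos",o["tcp_pos"].round(4),"rot",o["tcp_rot"].round(2),"q7",o["q"][6].round(1),"F",o["contact_force"].round(1),"gap",o["finger_gap"].round(4))
                                                                                                                                              ^^^^^^^^^^^^^^^^^^^^^
AttributeError: 'float' object has no attribute 'round'
```

```bash
sed -i 's/o\["finger_gap"\].round(4)/round(o["finger_gap"],4)/' go.py; python3 go.py .563 .132 .225 24.6
```

```text
t 0.9 pos [0.3998 0.3703 0.2424] rot [1.7998e+02 7.0000e-02 1.0269e+02] q7 -26.1 F [-1.   0.3 -0. ] gap 0.0852
turn [1.000e-03 1.000e-03 1.363e+00] shift [-268.3  106.9   17.8]
```

```bash
python3 -m inch '[0,0,1.36,-268,107,5,-1, 0,0,1.36,-268,107,5,-1, 0,0,1.36,-268,107,5,-1, 0,0,1.36,-268,107,5,-1, 0,0,1.36,-268,107,5,-1, 0,0,1.36,-268,107,5,-1, 0,0,1.36,-268,107,5,-1, 0,0,1.36,-268,107,5,-1]'
python3 go.py .563 .132 .225 24.6
```

```text
time: 1.7
tcp_pos: [0.5636, 0.1363, 0.2368]
tcp_rot: [-180.0, 0.0, 34.1]
contact_force: [-0.3, 1.1, -0.7]
finger_gap: 0.0857
t 1.7 pos [0.5636 0.1363 0.2368] rot [-1.7999e+02  3.0000e-02  3.4080e+01] q7 -53.0 F [-0.3  1.1 -0.7] gap 0.0857
turn [-0.     0.001  0.166] shift [-2.9  3.3 11.8]
```

```bash
python3 -m inch '[0,0,0.166,-3,3,12,-0.5, 0,0,0.166,-3,3,12,-0.5, 0,0,0.166,-3,3,12,-0.5, 0,0,0.166,-3,3,12,-0.5]'
python3 - <<'E'
from h import *
c=capture("wrist");np.save("wrist.npy",c,allow_pickle=True)
cv2.imwrite("pics/w1.png",cv2.convertScaleAbs(c["img"],alpha=1.4));E=np.array(c["extrinsics"]);print(-E[:3,:3].T@E[:3,3],E[2,:3])
E
```

```text
time: 2.1
tcp_pos: [0.5624, 0.1331, 0.2255]
tcp_rot: [-180.0, -0.0, 25.1]
contact_force: [0.5, -0.3, 0.7]
finger_gap: 0.0638
[0.6320006  0.16603309 0.35597826] [-0.27411056 -0.12749346 -0.95320974]
```

View pics/w1.png

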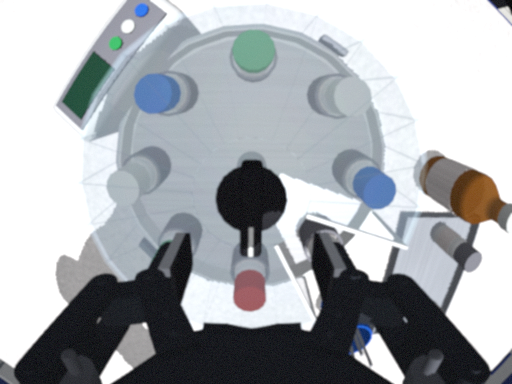

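The wing lies along the finger plane and centred between the fingers at (250,160)–(250,255), and the red cap is at (250,290). I'll check the window angle from this picture too, then descend and grip.

```bash
python3 - <<'E'
from h import *
c=np.load("wrist.npy",allow_pickle=True).item()
A=lambda d:np.degrees(np.arctan2(d[1],d[0]))
P=lambda u,v,z:onz(c,u,v,z,True)[:2]
k1,k2=P(251,160,.18),P(250,256,.18);print("wing",k1,k2,(k1+k2)/2,A(k2-k1))
ctr=np.array([.563,.132])
print("red",P(250,290,.128),A(P(250,290,.128)-ctr))
for a,b in[((277,246),(318,322)),((305,214),(408,247))]:
    p,q=P(*a,.144),P(*b,.144);print(A(q-p),A(p-ctr),A(q-ctr),np.hypot(*(p-ctr)),np.hypot(*(q-ctr)))
E
python3 go.py .563 .132 .167 24.6
python3 -m inch '[0,0,0,0,0,30,-0.5, 0,0,0,0,0,58,-0.5, 0,0,0,0,0,58,-0.5, 0,0,0,0,0,58,0.8, 0,0,0,0,0,58,0.8, 0,0,0,0,0,58,0.8, 0,0,0,0,0,58,0.8, 0,0,0,0,0,58,0.8]' 30
python3 go.py .563 .132 .167 24.6
```

```text
wing [0.59634442 0.14994808] [0.53556621 0.12232824] [0.56595532 0.13613816] -155.5612192205868
red [0.47232749 0.09327346] -156.87250584349871
-128.28925971250422 -130.3656247150096 -128.9447906391284 0.04530829709120708 0.14348373243044513
-84.19698530454346 -82.98954876701141 -83.85331359243966 0.042005413509589085 0.14756937911501955
t 2.15 pos [0.5625 0.1329 0.2257] rot [-1.7999e+02 -3.0000e-02  2.5080e+01] q7 -59.5 F [-0.1 -0.6  0.4] gap 0.0639
turn [-0.    -0.001  0.008] shift [ 0.   1.  58.7]
time: 2.95
tcp_pos: [0.5624, 0.1337, 0.1688]
tcp_rot: [-179.9, -0.1, 24.9]
contact_force: [-3.7, 3.6, 8.4]
finger_gap: 0.0145
t 2.95 pos [0.5624 0.1337 0.1688] rot [-1.7988e+02 -1.1000e-01  2.4940e+01] q7 -56.7 F [-3.7  3.6  8.4] gap 0.0145
turn [-0.002 -0.002  0.006] shift [-0.2  1.8  1.8]
```

```bash
python3 -m inch '[0,0,-0.05,0,0,0,0.8, 0,0,-0.14,0,0,0,0.8, 0,0,-0.24,0,0,0,0.8, 0,0,-0.34,0,0,0,0.8, 0,0,-0.44,0,0,0,0.8, 0,0,-0.54,0,0,0,0.8, 0,0,-0.64,0,0,0,0.8, 0,0,-0.72,0,0,0,0.8]'
python3 -m inch '[0,0,-0.06,0,0,0,0.8, 0,0,-0.10,0,0,0,0.8, 0,0,-0.13,0,0,0,0.8, 0,0,-0.135,0,0,0,0.8, 0,0,-0.135,0,0,0,0.8, 0,0,-0.135,0,0,0,0.8, 0,0,-0.135,0,0,0,0.8, 0,0,-0.135,0,0,0,0.8]'
python3 -m inch '[0,0,0,0,0,0,-0.5, 0,0,0,0,0,0,-0.5, 0,0,0,0,0,0,-0.5, 0,0,0,0,0,-40,-0.5, 0,0,0,0,0,-75,-0.5, 0,0,0,0,0,-75,-0.5, 0,0,0,0,0,-75,-0.5]'
python3 - <<'E'
from h import *
for n in("wrist","top"):
    c=capture(n);np.save(n+"2.npy",c,allow_pickle=True);cv2.imwrite(f"pics/{n}2.png",cv2.convertScaleAbs(c["img"],alpha=1.4))
E
```

```text
time: 3.75
tcp_pos: [0.5629, 0.1333, 0.1688]
tcp_rot: [179.9, -0.1, 66.4]
contact_force: [-1.7, 3.6, 5.6]
finger_gap: 0.014
time: 4.55
tcp_pos: [0.563, 0.1333, 0.1688]
tcp_rot: [179.9, -0.1, 73.9]
contact_force: [-1.6, 2.1, 5.8]
finger_gap: 0.0144
time: 5.25
tcp_pos: [0.5626, 0.1322, 0.2429]
tcp_rot: [179.9, -0.1, 73.8]
contact_force: [-0.4, -0.3, -1.7]
finger_gap: 0.0639
```

View pics/wrist2.png

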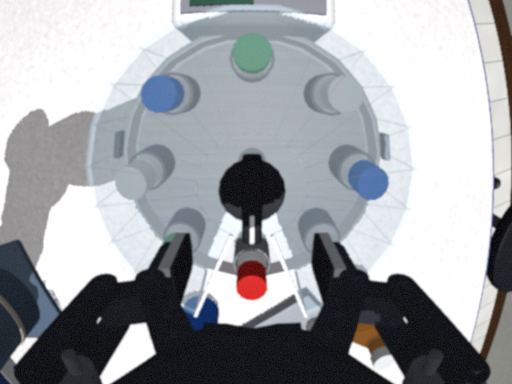

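The red cap is at (252,283), centred between the window edges at about (200,315) and (310,315). Next I'll measure the bottle and pick a place in the tray.

```bash
python3 - <<'E'
from h import *
for n,f in(("wrist",True),("top",False)):
    c=np.load(n+"2.npy",allow_pickle=True).item();h=cv2.cvtColor(c["img"],cv2.COLOR_BGR2HSV)
    m=((h[...,1]>90)&((h[...,0]<8)|(h[...,0]>172))&(h[...,2]>60)).astype(np.uint8)
    k,l,s,ce=cv2.connectedComponentsWithStats(m);i=1+np.argmax(s[1:,4]);print(n,s[i],ce[i])
    for z in(.115,.128):print(z,onz(c,*ce[i],z,f)[:2].round(4))
b=np.array([.563,.132])+.112*np.array([np.cos(np.radians(-106.3)),np.sin(np.radians(-106.3))]);print("predicted",b)
c=np.load("top.npy",allow_pickle=True).item()
P=lambda u,v,z:onz(c,260+u/4.5-.4,115+v/4.5-.4,z)[:2]
t=np.array([P(*x,.022) for x in[(95,217),(311,117),(459,435),(240,533)]]);T=t.mean(0)
e1,e2=P(263,194,.091),P(417,404,.091);am=P(148,52,.165);pot=P(107,495,.08)
ang=np.arctan2(*((t[3]-t[0])+(t[2]-t[1]))[::-1]);R=np.array([[np.cos(ang),np.sin(ang)],[-np.sin(ang),np.cos(ang)]])
print("tray",T,np.degrees(ang),"e1",e1,R@(e1-T),"e2",e2,R@(e2-T),"amber",am,"pot",pot,R@(pot-T))
for l in[(0,0),(.02,-.02),(.03,-.02),(.03,-.03)]:
    for w in(1,):
        p=T+R.T@np.array(l);print(l,p,np.hypot(*(p-e1)),np.hypot(*(p-e2)),np.hypot(*(p-pot)))
E
python3 go.py .5316 .0245 .243 73.7
```

```text
wrist [237 261  30  39 978] [251.30163599 280.09611452]
0.115 [0.5316 0.0289]
0.128 [0.5342 0.0379]
top [232 173  13  13 134] [238.12686567 179.26119403]
0.115 [0.5331 0.0273]
0.128 [0.5319 0.027 ]
predicted [0.53156533 0.02450181]
tray [ 0.51463362 -0.19836917] -157.47841350461428 e1 [ 0.58623324 -0.18357602] [-0.07180534  0.01375995] e2 [ 0.46114175 -0.26780609] [0.07600886 0.04365226] amber [ 0.65709802 -0.11248688] pot [ 0.41367675 -0.08724076] [ 0.05069175 -0.14132289]
(0, 0) [ 0.51463362 -0.19836917] 0.07311185074842821 0.08765196060485096 0.15013931151277274
(0.02, -0.02) [ 0.48849829 -0.1875551 ] 0.09781592065128702 0.08478562549609003 0.1251448255737428
(0.03, -0.02) [ 0.47926093 -0.19138541] 0.10725698611220431 0.0785393222624553 0.12307474339783914
(0.03, -0.03) [ 0.47543062 -0.18214806] 0.11081182310276329 0.08684163942031309 0.11322956601991838
t 5.35 pos [0.5618 0.1322 0.2414] rot [-1.7993e+02  4.0000e-02  7.3850e+01] q7 -20.7 F [-0.5  0.2  0.1] gap 0.0641
turn [-0.001  0.001  0.003] shift [-111.9    1.    -1.5]
```

```bash
python3 -m inch '[0,0,-1.571,-110,1,0,-0.4, 0,0,-1.571,-110,1,0,-0.4, 0,0,-1.571,-110,1,0,-0.4, 0,0,-1.571,-110,1,0,-0.4, 0,0,-1.571,-110,1,0,-0.4, 0,0,-1.571,-110,1,0,-0.4, 0,0,-1.571,-110,1,0,-0.4, 0,0,-1.571,-110,1,0,-0.4]'
python3 go.py .532 .026 .15 163.8
```

```text
time: 6.15
tcp_pos: [0.532, 0.0263, 0.241]
tcp_rot: [-179.9, -0.1, 143.0]
contact_force: [0.1, 0.1, -0.1]
finger_gap: 0.0597
t 6.15 pos [0.532  0.0263 0.241 ] rot [-1.7990e+02 -1.0000e-01  1.4295e+02] q7 49.1 F [ 0.1  0.1 -0.1] gap 0.0597
turn [-0.001 -0.002 -0.364] shift [-0.3 -0.1 91. ]
```

```bash
python3 -m inch '[0,0,-0.364,0,0,0,-0.4, 0,0,-0.364,0,0,0,-0.4, 0,0,-0.364,0,0,30,-0.4, 0,0,-0.364,0,0,80,-0.4, 0,0,-0.364,0,0,80,-0.4, 0,0,-0.364,0,0,80,-0.4]'
python3 - <<'E'
from h import *
c=capture("wrist");np.save("wrist3.npy",c,allow_pickle=True)
cv2.imwrite("pics/w3.png",cv2.convertScaleAbs(c["img"],alpha=1.4))
E
python3 go.py .532 .026 .107 163.8
```

```text
time: 6.75
tcp_pos: [0.5319, 0.0262, 0.1618]
tcp_rot: [-179.9, -0.2, 163.4]
contact_force: [0.4, 0.5, -0.0]
finger_gap: 0.0599
t 6.8 pos [0.533  0.0263 0.1631] rot [-1.7999e+02 -2.0000e-02  1.6343e+02] q7 67.4 F [-0.3 -0.   0.9] gap 0.0597
turn [-0.    -0.    -0.007] shift [ 0.9 -0.6 56.1]
```

View pics/w3.png

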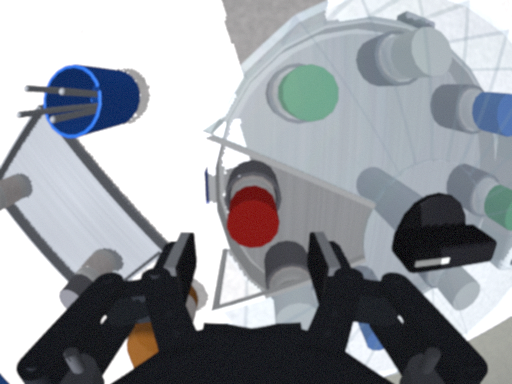

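The red cap is at (253,216), between the fingers (190 and 315). The finger line runs radially, clear of the window edges.

```bash
python3 - <<'E'
from h import *
c=np.load("wrist3.npy",allow_pickle=True).item()
print(onz(c,254,218,.128,True))
E
python3 -m inch '[0,0,0,0,0,28,-0.4, 0,0,0,0,0,56,-0.4, 0,0,0,0,0,56,-0.4]'
python3 go.py .532 .026 .107 163.8
```

```text
[0.52649982 0.02897486 0.128     ]
time: 7.1
tcp_pos: [0.5321, 0.0264, 0.1057]
tcp_rot: [-180.0, -0.1, 163.5]
contact_force: [-0.4, 0.2, 0.5]
finger_gap: 0.06
t 7.1 pos [0.5321 0.0264 0.1057] rot [-1.7995e+02 -1.1000e-01  1.6346e+02] q7 67.6 F [-0.4  0.2  0.5] gap 0.06
turn [-0.001 -0.002 -0.006] shift [-0.  -0.4 -1.3]
```

```bash
python3 -m inch '[0,0,0,2,0,-2,-0.4, 0,0,0,2,0,-2,0.3, 0,0,0,2,0,-2,0.6, 0,0,0,2,0,-2,0.6, 0,0,0,2,0,-2,0.6, 0,0,0,2,0,-2,0.6, 0,0,0,2,0,-2,0.6]' 25
python3 -m inch '[0,0,0,0,0,-5,0.6, 0,0,0,0,0,-20,0.6, 0,0,0,0,0,-40,0.6, 0,0,0,0,0,-65,0.6, 0,0,0,0,0,-90,0.6, 0,0,0,0,0,-115,0.6, 0,0,0,0,0,-130,0.6, 0,0,0,0,0,-130,0.6]'
python3 - <<'E'
from h import *
c=capture("scene");cv2.imwrite("pics/s4.png",cv2.resize(cv2.convertScaleAbs(c["img"][60:310,80:420],alpha=1.5),None,fx=2,fy=2))
E
python3 go.py .4885 -.1875 .235 163.8
```

```text
time: 7.8
tcp_pos: [0.532, 0.027, 0.1102]
tcp_rot: [179.9, 0.2, 163.4]
contact_force: [-1.1, 0.3, 9.5]
finger_gap: 0.032
time: 8.6
tcp_pos: [0.5319, 0.027, 0.2411]
tcp_rot: [179.9, 0.2, 163.4]
contact_force: [-0.2, 1.2, -0.7]
finger_gap: 0.0322
t 8.65 pos [0.5312 0.0269 0.2395] rot [1.7994e+02 1.3000e-01 1.6345e+02] q7 67.1 F [-0.5 -0.1 -0.9] gap 0.0321
turn [ 0.001  0.002 -0.006] shift [ -20.2 -217.7    4.3]
```

View pics/s4.png

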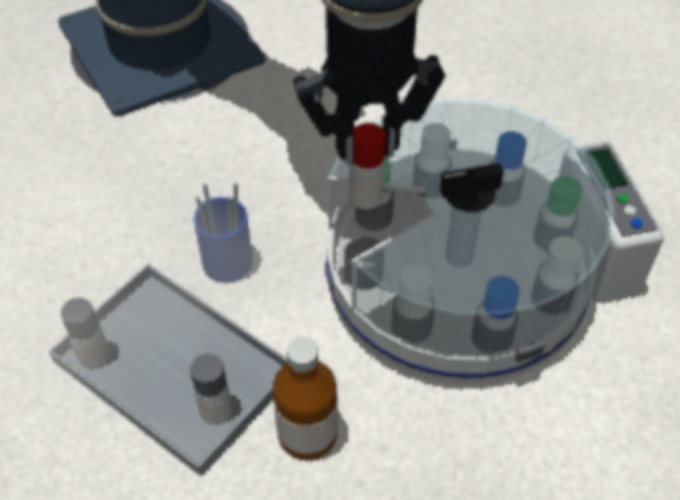

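The bottle is out, upright in the fingers at (368,160) in the crop. The pocket stands centred in the window and nothing else has been disturbed.

```bash
python3 -m inch '[0,0,0,-1,-10,0,0.6, 0,0,0,-4,-40,0,0.6, 0,0,0,-8,-80,0,0.6, 0,0,0,-12,-120,0,0.6, 0,0,0,-16,-160,0,0.6, 0,0,0,-19,-195,0,0.6, 0,0,0,-20,-212,0,0.6, 0,0,0,-20,-218,0,0.6]'
python3 -m inch '[0,0,0,0,0,10,0.6, 0,0,0,0,0,40,0.6, 0,0,0,0,0,75,0.6, 0,0,0,0,0,105,0.6, 0,0,0,0,0,125,0.6, 0,0,0,0,0,135,0.6, 0,0,0,0,0,140,0.6, 0,0,0,0,0,140,0.6]'
python3 go.py .4885 -.1875 .073 163.8
python3 - <<'E'
from h import *
c=capture("scene");cv2.imwrite("pics/s5.png",cv2.resize(cv2.convertScaleAbs(c["img"][130:330,80:300],alpha=1.5),None,fx=3,fy=3))
E
```

```text
time: 9.45
tcp_pos: [0.4861, -0.1906, 0.2373]
tcp_rot: [-179.9, -0.1, 163.2]
contact_force: [0.2, 0.8, 0.3]
finger_gap: 0.0326
time: 10.25
tcp_pos: [0.488, -0.1871, 0.098]
tcp_rot: [180.0, -0.0, 163.5]
contact_force: [0.5, 0.0, -1.7]
finger_gap: 0.0323
t 10.25 pos [ 0.488  -0.1871  0.098 ] rot [ 1.7999e+02 -3.0000e-02  1.6351e+02] q7 93.8 F [ 0.5  0.  -1.7] gap 0.0323
turn [ 0.    -0.001 -0.005] shift [-0.6 -0.2 25. ]
```

View pics/s5.png

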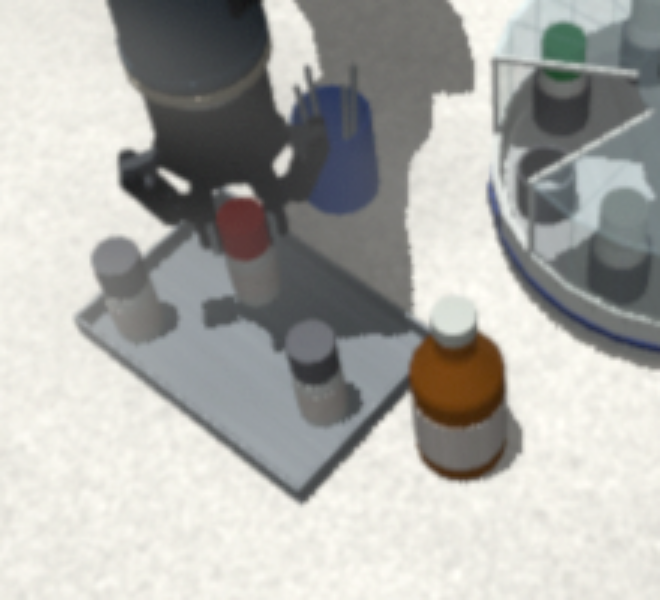

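The bottle is upright over the tray's free area, with its base at (260,300), clear of both empties. I'll lower it slowly until it touches down.

```bash
python3 -m inch '[0,0,0,0,0,5,0.6, 0,0,0,0,0,10,0.6, 0,0,0,0,0,14,0.6, 0,0,0,0,0,17,0.6, 0,0,0,0,0,19,0.6, 0,0,0,0,0,21,0.6, 0,0,0,0,0,21,0.6]'
python3 -m inch '[0,0,0,0,0,1,0.6, 0,0,0,0,0,1,0.6]';python3 -m inch '[0,0,0,0,0,1,0.6, 0,0,0,0,0,1,0.6]'
```

```text
time: 11.0
tcp_pos: [0.4877, -0.1877, 0.0771]
tcp_rot: [-180.0, -0.0, 163.5]
contact_force: [0.5, -0.4, -0.0]
finger_gap: 0.0322
time: 11.2
tcp_pos: [0.4879, -0.1878, 0.0763]
tcp_rot: [-180.0, 0.0, 163.5]
contact_force: [-0.5, -0.0, -0.3]
finger_gap: 0.0324
time: 11.4
tcp_pos: [0.4879, -0.1878, 0.0753]
tcp_rot: [-180.0, -0.0, 163.5]
contact_force: [0.1, -0.7, -0.5]
finger_gap: 0.0322
```

```bash
for i in 1 2 3 ; do :; done; python3 -m inch '[0,0,0,0,0,1,0.6, 0,0,0,0,0,1,0.6]'; python3 -m inch '[0,0,0,0,0,1,0.6, 0,0,0,0,0,1,0.6]'; python3 -m inch '[0,0,0,0,0,1,0.6, 0,0,0,0,0,1,0.6]'
```

```text
time: 11.6
tcp_pos: [0.4878, -0.1877, 0.0742]
tcp_rot: [180.0, -0.0, 163.5]
contact_force: [-0.3, -0.1, -0.1]
finger_gap: 0.0324
time: 11.8
tcp_pos: [0.488, -0.1878, 0.0733]
tcp_rot: [-180.0, 0.0, 163.5]
contact_force: [-0.3, -0.7, 0.2]
finger_gap: 0.0323
time: 12.0
tcp_pos: [0.4881, -0.1879, 0.0732]
tcp_rot: [180.0, 0.1, 163.4]
contact_force: [-2.5, 1.7, 12.7]
finger_gap: 0.0323
```

Touchdown came at z = 0.073 as predicted, with 12.7 N. I'll release part way and rise.

```bash
python3 -m inch '[0,0,0,0,0,0,0.4, 0,0,0,0,0,0,0.1, 0,0,0,0,0,0,-0.3, 0,0,0,0,0,0,-0.3, 0,0,0,0,0,0,-0.3, 0,0,0,0,0,-10,-0.3, 0,0,0,0,0,-40,-0.3, 0,0,0,0,0,-80,-0.3]'
python3 -m inch '[0,0,0,0,0,-50,-0.3, 0,0,0,0,0,-100,-0.3, 0,0,0,0,0,-120,-0.3, 0,0,0,0,0,-120,-0.3]'
python3 - <<'E'
from h import *
c=capture("scene");cv2.imwrite("pics/s6.png",cv2.resize(cv2.convertScaleAbs(c["img"][60:310,80:420],alpha=1.5),None,fx=2,fy=2))
print(observe()["contact_force"],observe()["tcp_pos"])
E
```

```text
time: 12.8
tcp_pos: [0.4868, -0.1874, 0.1525]
tcp_rot: [-180.0, -0.2, 163.5]
contact_force: [0.5, 0.9, 0.6]
finger_gap: 0.0556
time: 13.2
tcp_pos: [0.4892, -0.1884, 0.2765]
tcp_rot: [180.0, 0.4, 163.4]
contact_force: [-0.6, 0.3, -1.6]
finger_gap: 0.0551
[-1.06583245  0.5018692  -0.4278422 ] [ 0.488311   -0.18794137  0.27426219]
```

View pics/s6.png

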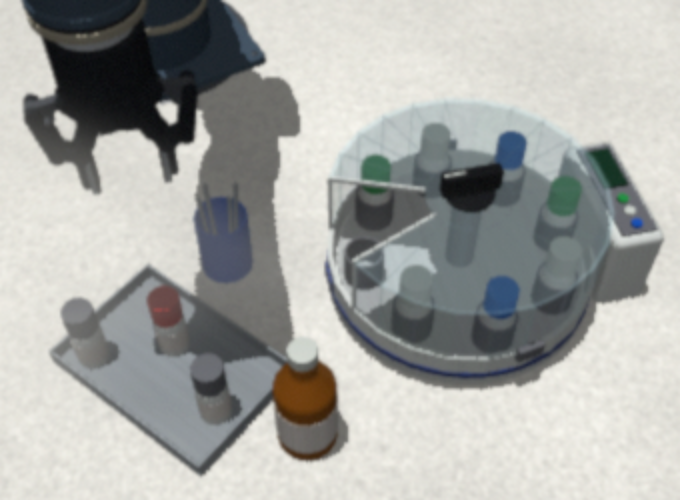

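The red-capped bottle stands upright in the tray at (168,320). The empty pocket is at (363,262) in the window, everything else is standing in place, and the gripper is clear.

```bash
python3 -c "
from workcell import job_done;print(job_done())"
```

```text
the job is handed in; nothing more can be done
None
```

The job is done and handed in. The red-capped bottle stands upright in the steel tray, and its empty pocket is in the middle of the loading window. The move took about 13 s of the 72 s allowed.

- **Carousel:** I turned it by the knob about 0.855 rad anticlockwise, the shorter way. The wrist picture after the turn showed the red cap centred between the window edges.
- **Bottle:** I gripped it by the cap, lifted it straight out and lowered it in 1 mm steps. It touched down at z = 0.073 m, as predicted, with 12.7 N, and I then released it.
- **Last checks:** The final scene picture shows the two empties, the amber bottle and the forceps pot upright and apparently where they were. The gripper is about 0.2 m above the tray with only noise-level force.

Two readings did not fit cleanly:
- **Cap position:** Just before the grasp, one close wrist reading put the cap about 6 mm from the earlier estimates. I commanded a 2 mm correction, and the grasp held.
- **Grip force:** An upward force of about 9.5 N showed while the fingers closed on the cap. It was gone after the lift, and I did not find the cause.

I judged the final pocket position and the bottle's tilt by eye from the pictures, not by measurement. I viewed nine pictures in all.

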